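# Lengthen the strap jig by one hole

## Robot

A 7-joint arm with a two-finger parallel gripper is mounted at the origin on the work surface. World frame = base frame: x ahead of the robot, y to its left, z up, the work surface at z = 0. Lengths are in m, angles in degrees, forces in N, time in s.
With the tool pointing down it reaches from about 0.425 to 0.875 m from the base axis. Payload 4.7 kg.
Tool frame: the origin (TCP) lies between the finger pads; the fingertips stand 22 mm ahead of it and the grasp point (between the pads) lies 3 mm ahead of it (env.tip_reach is the distance from the TCP to the fingertips, in m); z points along the fingers, y is the line along which they close (so a half turn about z gives the same grasp; the last joint's range is limited). The gripper opens to 87 mm and grips with 3 to 60 N. Pads are 19 mm wide; open, the fingers measure 117 mm over their backs; the gripper's body (75 mm by 190 mm) begins 51 mm behind the grasp point.
Start: joints at [73.058, 18.392, -4.016, 83.108, 1.295, 78.541, -3.26], TCP at [0.198, -0.619, 0.245] pointing down, gripper open.
Joint ranges: [-163.93, 163.93], [-17.29, 119.83], [-79.2, 71.16], [3.27, 140.29], [-89.18, 269.18], [5.43, 117.66], [-154.24, 154.24]. Speed limits (degrees/s): [147.25, 147.25, 180, 180, 180, 180, 180].

## Interface

Orientations are given as [roll, pitch, yaw] about the fixed x, y, z axes, in that order (R = Rz(yaw) Ry(pitch) Rx(roll)).
In Python, from cell import env gives the robot as it stands.
- The arm moves only by the shell command python3 -m creep 'ROWS' [FORCE]. ROWS is JSON, one flat list of numbers, 7 for each row, row after row: the finger opening in mm, from 0 to 87, then the shift along the tool's x, y, z in units of 30 mm (1.0 is 30 mm), then the turn, a rotation vector about the tool's x, y, z in units of 6 degrees (1.0 is 6 degrees). A call has 1 to 12 rows; each row is the pose to reach, as a shift and turn from the pose commanded when the call began, along the tool's axes at that moment; what a row does not reach only later rows make up. A row lasts 1/10 s, in which the tool goes at most 50 mm and 8.59 degrees, less where a joint would pass 70% of its speed; a pose out of reach is approached as far as the arm can. A call with a gripper value outside its range is refused whole. The fingers move at their own pace and stop on an object; FORCE is the grip in N (left out, the last holds). Time passes only in rows, so rows that repeat a pose let the fingers close. It gives the time, the measured TCP pose, the force, the opening and the grip force at its end, in the units of the state.
- env.get_obs(): the state, without advancing time (a new reading comes with each control period).
- env.read_camera(name): name is "scene" or "top"; returns a dict with "color" (480x640x3 uint8, red, green, blue), "depth" (480x640 float32, m along the optical axis (not along the pixel's ray), 0 where there is no reading), "fovy" (degrees; the focal length in pixels is half the picture's height over the tangent of half this angle, whatever the lens; pixels are square), "cx", "cy" (the principal point, pixels), "D" ([k1, k2, p1, p2, k3] as OpenCV has them; the pictures are not rectified), "R" (3x3) and "t" (3): a world point X has camera coordinates R X + t. Camera axes: x right, y down, z forward; pixel columns grow to the right and rows downward; lengths in m; the calibration is good to about 2 mm. A picture is of the moment at which its call begins.
- env.sign_off(): hands the job in; it is judged then, once.
The state is a dict: "time_s": time; "qpos": joint angles; "joint_velocities": joint speeds; "effort": joint torques, N m; "tool_pos": TCP position; "tool_rot": TCP orientation; "force": force on the tool from outside, world axes, zero at the start; "wrist_torque": the same for the moment, N m; "grip_width": finger opening in m; "grasp_force": force on a finger pad.
Only numpy, scipy, OpenCV 4.12 (cv2) and the standard library are available. Lean on these libraries where they do the work, as an engineer would, in place of code of your own. Each camera call takes 0.05 s, during which the arm holds its last target. There are 200 camera calls.

## Task

On the strap-length jig, first turn the lock ring clockwise by its grip bar until its pointer nose is at the stud that marks locked. Then pull up the black plunger knob, slide the sleeve to the next hole away from the lock ring and let the pin go fully home in it. Finish while still holding the plunger knob, pin home and ring locked, and leave everything else on the bench where it is.

Things in the scene. Friction and masses are not known exactly. Their poses are not given: they have to be found in the camera images.
- lock_ring (a joint): Turn of the lock ring, rad: grows clockwise seen from above; starts somewhere from 0 to 0.5, is locked at 1.2, where the ring's pointer nose faces the mark stud and the grip bar lies along the rail; a stop ends the turn at 1.22. It turns with about 0.06 N m of friction and stays where it is left.
- ring_grip (a point): On the vertical axis of the lock ring, 106 mm above the bench: the point to pinch its grip bar. The ring is a knurled steel disc 60 mm across and 14 mm high on the round pedestal at one end of the rail; upright on its top (81 mm above the bench) stands the grip bar, 12 mm thick, 54 mm long, its top edge 113 mm above the bench. Its x axis points along the bar towards the pointer nose; z up.
- locked_mark (a point): Top of the mark: a fixed upright steel stud, 7 mm across, 12 mm high, on the pedestal's flange 41.5 mm from the ring axis, on the side towards the sleeve. Its y axis points along the rail, away from the lock ring; z up (the frame of the jig).
- sleeve (a joint): Slide of the sleeve along the rail, m: 0 at the start (pin in its present hole), growing away from the lock ring; 0.045 at the next hole, whose play is about 1 mm either way. It slides with about 1.5 N of friction once the pin is clear.
- plunger (a joint): Lift of the plunger, m: 0 with the pin fully home in a hole, 0.010 when its rounded tip rests on the rail between holes, 0.018 at its upper stop. A spring drives it down (3 N at 0, 7.5 N at 0.018), so it drops into a hole by itself when let down over one.
- pull_knob: Black cylindrical knob of the plunger on top of the sleeve, 26 mm across and 24 mm tall, vertical axis; origin at its centre, 108 mm above the bench with the pin home; it rises with the plunger and travels with the sleeve. Under it a 10 mm pin, 12 mm of it bare, then a steel boss 22 mm across on the sleeve's top, which is 66 mm above the bench. Its axes are those of the jig: y along the rail away from the lock ring, z up. 140 mm from the ring axis at the start.
- next_hole (a point): Mouth of the next hole (12.5 mm across) in the top of the rail, 60 mm above the bench, 45 mm from the present hole on the side away from the lock ring. The rail is a 30 mm square steel tube with four holes 45 mm apart along its top, fixed on a wooden board 130 x 400 x 16 mm; the sleeve is an aluminium channel 41 mm wide and 56 mm long that rides on it, with a 6 mm stop plate reaching out towards the robot's side.
- glue_jar: Small lidded glue jar, 60 mm across, 70 mm tall, behind the rail as seen from the robot; a bystander, to be left where it is. Origin at its underside.
- mallet: Hammer with wooden handle, 240 mm long, lying behind the rail; a bystander, to be left where it is. Origin at its underside.
- brush: Brush, 170 mm long, lying on the robot's side of the jig; a bystander, to be left where it is. Origin at its underside.
- weight: Turned brass weight, 44 mm across, 50 mm tall, on the robot's side of the jig; a bystander, to be left where it is. Origin at its underside.
- bottle: White plastic bottle with blue cap, 72 mm across, 140 mm tall, at the left of the bench; a bystander, to be left where it is. Origin at its underside.
- bench_block: Steel block 70 x 70 x 30 mm, at the right of the bench; a bystander, to be left where it is. Origin at its underside.
- tape_roll: Paper tape roll, 90 mm across, 24 mm tall, at the right of the bench; a bystander, to be left where it is. Origin at its underside.

How it is judged (in metres and radians):
On the way, in this order (a step that is already met when the one before it is completed fails the run):
1. the lock ring is turned to its locked mark while the sleeve still stands pinned in its first hole (value of joint lock_ring above 1.05 rad and value of joint sleeve between -0.005 and 0.005 m), for 0.2 s.
2. the plunger is pulled up until the pin is clear of its hole, the ring staying locked (value of joint lock_ring above 1.05 rad and value of joint plunger above 0.009 m), for 0.1 s.
At the end, for the whole second after the job is handed in: The lock ring is within 0.15 rad of locked (joint above 1.05), the sleeve is at the next hole (0.045 m, within 3 mm), the pin is home (plunger below 2 mm), and the fingers are still on the plunger knob with more than 1 N (value of joint lock_ring above 1.05 rad and value of joint sleeve between 0.042 and 0.048 m and value of joint plunger below 0.002 m and contact force between the fingers and pull_knob above 1 N); the arm keeps its last pose, push and grip.
It fails at once if a bystander is moved by more than 30 mm (distance of any of glue_jar, mallet, brush, weight, bottle, bench_block, tape_roll from where it was at the start of the episode above 0.03 m).
It also fails if it takes over 51 s, if anything falls off the work surface, if the arm or the gripper's body presses on something with over 40 N, if the wrist force passes 120 N, or if a joint passes its speed limit or range.

## Working session

There is one attempt and no reset: what is moved stays moved. The work goes in short steps, Python scripts to look and compute and a shell command to move; the robot and the scene stay as the last step left them, time stands still between calls to the robot, and variables do not carry over. Pictures are saved under pics/ and viewed, at most 10 in all, crops included, and the job is handed in when it is done.

```bash
mkdir -p pics; ls
cat > h.py <<'E'
import numpy as np, cv2
from cell import env
def K(c):
    f=240/np.tan(np.radians(c['fovy'])/2); return np.array([[f,0,c['cx']],[0,f,c['cy']],[0,0,1.]])
def ray_plane(c,uv,z):
    n=cv2.undistortPoints(np.array(uv,float).reshape(-1,1,2),K(c),np.array(c['D'],float)).reshape(-1,2)
    R=np.array(c['R']);o=-R.T@np.array(c['t']);d=np.c_[n,np.ones(len(n))]@R
    return o+d*((z-o[2])/d[:,2])[:,None]
def proj(c,X):
    R=np.array(c['R']);return cv2.projectPoints(np.array(X,float).reshape(-1,1,3),cv2.Rodrigues(R)[0],np.array(c['t'],float),K(c),np.array(c['D'],float))[0].reshape(-1,2)
def cloud(c):
    v,u=np.mgrid[0:480,0:640];n=cv2.undistortPoints(np.stack([u.ravel(),v.ravel()],1).astype(float).reshape(-1,1,2),K(c),np.array(c['D'],float)).reshape(-1,2)
    P=np.c_[n,np.ones(len(n))]*c['depth'].ravel()[:,None]
    return ((P-np.array(c['t']))@np.array(c['R'])).reshape(480,640,3)
E
python3 - <<'E'
from h import *
for n in('scene','top'):
    c=env.read_camera(n);cv2.imwrite(f'pics/{n}0.png',c['color'][:,:,::-1]);print(n,c['fovy'],c['cx'],c['cy'],c['D'],np.round(-np.array(c['R']).T@c['t'],3),(c['depth']>0).mean())
o=env.get_obs();print(o['tool_pos'],o['tool_rot'],o['grip_width'],o['time_s'])
E
```

```text
pics
scene 46.0578722112914 322.0510920162728 241.10292785287015 [-0.14169227  0.          0.          0.          0.        ] [ 1.565 -0.671  0.954] 0.9881868489583333
top 42.08252782976275 323.23748992865995 233.44033099540573 [-0.00249257  0.          0.          0.          0.        ] [ 0.46  -0.012  1.546] 0.9959765625
[ 0.19796305 -0.61865697  0.24358831] [-1.79904931e+02  6.55875374e-03  1.77487834e+01] 0.08661887337853998 0.1
```

View pics/top0.png

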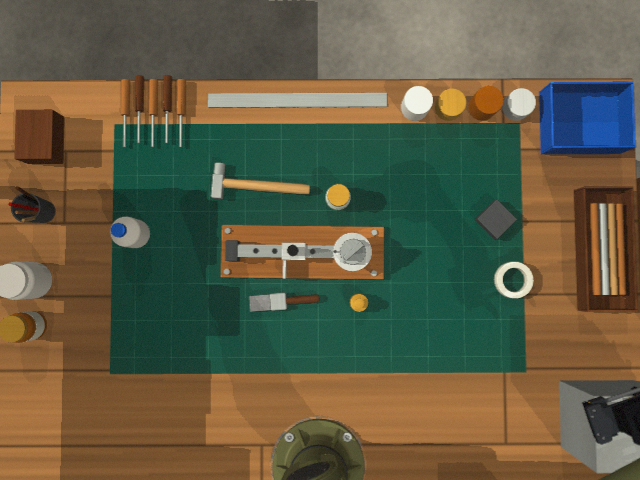

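View pics/scene0.png

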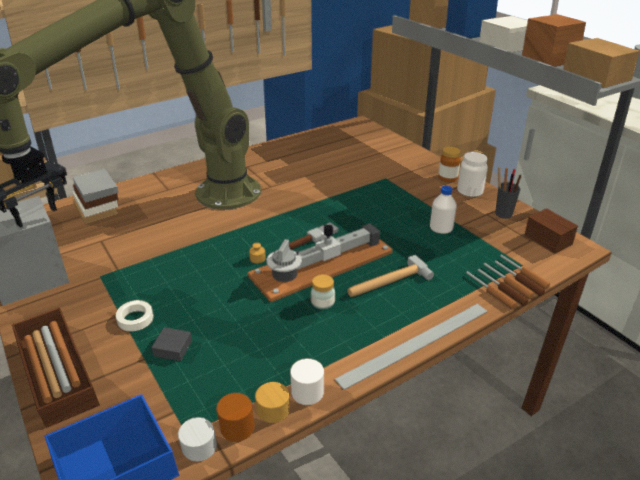

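The top view shows the ring at about (352,251), the knob at (292,250), and the rail running left (+y). The weight is at (359,302) and the brush at (285,301). Next I'll zoom in and use depth.

Run:
```python
from h import *
c=env.read_camera('top');s=env.read_camera('scene')
a=cv2.resize(c['color'][220:285,215:390],None,fx=4.5,fy=4.5,interpolation=cv2.INTER_CUBIC)
b=cv2.resize(s['color'][215:300,240:400],None,fx=4.5,fy=3.5,interpolation=cv2.INTER_CUBIC)
cv2.imwrite('pics/z.png',np.vstack([np.pad(a,((0,0),(0,800-a.shape[1]),(0,0))),np.pad(b,((0,0),(0,800-b.shape[1]),(0,0)))])[:600,:,::-1])
P=cloud(c);Q=cloud(s)
for n,W in(('top',P),('scene',Q)):
    m=(W[...,2]>0.09)&(W[...,2]<.13)&(W[...,0]>.3)&(W[...,0]<.65)&(abs(W[...,1])<.25)
    k,l,st,ce=cv2.connectedComponentsWithStats(m.astype(np.uint8))
    for i in range(1,k):
        if st[i,4]<8:continue
        p=W[l==i];q=p[:,:2]-p[:,:2].mean(0);w,v=np.linalg.eigh(q.T@q);e=v[:,1]
        print(n,ce[i].round(1),st[i],p.mean(0).round(4),p.min(0).round(3),p.max(0).round(3),np.degrees(np.arctan2(e[1],e[0])).round(1))
# dark knob, top
d=(c['color'].max(2)<60)
k,l,st,ce=cv2.connectedComponentsWithStats(d.astype(np.uint8))
for i in range(1,k):
    if 220<ce[i][0]<390 and 225<ce[i][1]<280 and st[i,4]>20: print('dark',ce[i],st[i],ray_plane(c,ce[i],.12))
# board screws / white corners
hsv=cv2.cvtColor(c['color'],cv2.COLOR_RGB2HSV)
g=((hsv[...,1]<60)&(hsv[...,2]>120)).astype(np.uint8)
k,l,st,ce=cv2.connectedComponentsWithStats(g)
for i in range(1,k):
    if 215<ce[i][0]<390 and 220<ce[i][1]<285 and st[i,4]>8: print('grey',ce[i].round(1),st[i],ray_plane(c,ce[i],.016).round(4))
```

```text
top [353.1 250.8] [343 242  21  19 123] [ 0.5156 -0.0833  0.1124] [ 0.495 -0.106  0.097] [ 0.536 -0.06   0.123] 130.4
top [292.5 250. ] [287 245  12  11 103] [0.518  0.0557 0.1191] [0.506 0.043 0.103] [0.529 0.068 0.127] 79.5
scene [328.4 230.6] [324 225  10  13 109] [0.5253 0.0565 0.1108] [0.51  0.045 0.09 ] [0.538 0.071 0.123] 70.8
scene [283.5 248.6] [279 240  10  18 121] [ 0.5238 -0.0836  0.1058] [ 0.5   -0.104  0.09 ] [ 0.541 -0.056  0.115] 128.6
dark [292.22891566 249.96385542] [288 245  10  11  83] [[0.51790935 0.05630672 0.12      ]]
grey [227.1 230.3] [225 228   5   6  22] [[0.5712 0.2212 0.016 ]]
grey [373.8 232. ] [372 230   5   5  23] [[ 0.5653 -0.1394  0.016 ]]
grey [317.8 251.7] [ 238  233  134   46 2221] [[ 0.5177 -0.0013  0.016 ]]
grey [226.4 271. ] [224 269   6   5  25] [[0.4712 0.2225 0.016 ]]
grey [373.7 273. ] [371 271   6   5  24] [[ 0.4648 -0.138   0.016 ]]
```

View pics/z.png

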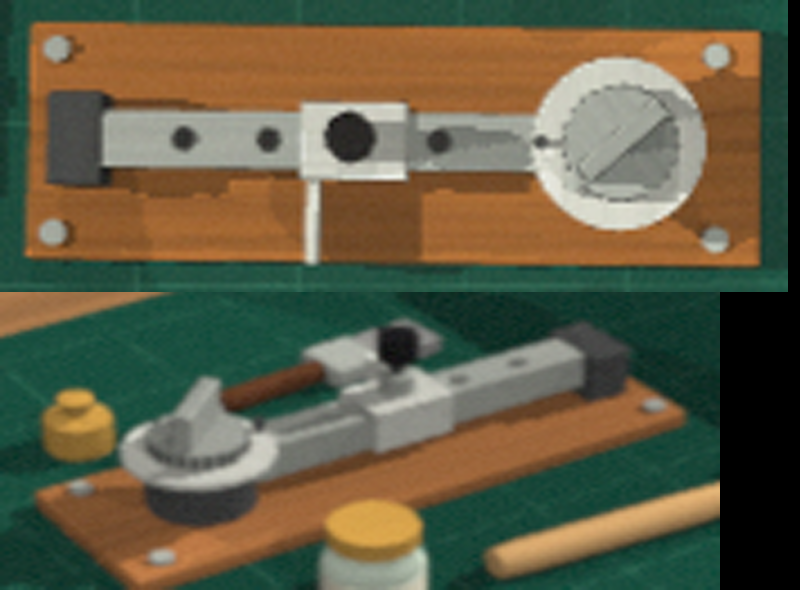

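```bash
cat > go.py <<'E'
import sys
from h import *
from scipy.spatial.transform import Rotation as R
x,y,z,yaw=map(float,sys.argv[1:])
o=env.get_obs();T=R.from_euler('xyz',o['tool_rot'],degrees=True);G=R.from_euler('xyz',[180,0,yaw],degrees=True)
print('t',o['time_s'],'pos',np.round(o['tool_pos'],4),'rot',np.round(o['tool_rot'],1),'F',np.round(o['force'],1),'w',round(o['grip_width'],4),'gf',round(o['grasp_force'],1))
print('shift',(T.inv().apply(np.array([x,y,z])-o['tool_pos'])/.03).round(2),'turn',((T.inv()*G).as_rotvec(degrees=True)/6).round(2))
E
python3 go.py .516 -.0835 .2 130
```

```text
t 0.2 pos [ 0.1981 -0.6188  0.2439] rot [-179.9    0.    17.8] F [-0.5  0.3 -0.2] w 0.0869 gf 0.0
shift [ 15.53 -13.76   1.48] turn [-1.000e-02 -1.000e-02 -1.871e+01]
```

```bash
python3 -m creep '[60,1.1,-1,0,0,0,-1.3, 60,2.2,-2,0,0,0,-2.6, 60,3.3,-3,0,0,0,-3.9, 60,4.4,-4,0,0,0,-5.2, 60,5.5,-5,0,0,0,-6.5, 60,6.6,-6,0,0,0,-7.8, 60,7.7,-7,0,0,0,-9.1, 60,8.8,-8,0,0,0,-10.4, 60,9.9,-9,0,0,0,-11.7, 60,11,-10,0,0,0,-13, 60,12.1,-11,0,0,0,-14.3, 60,13.2,-12,0.5,0,0,-15.6]' 30; python3 go.py .516 -.0835 .2 130
```

```text
time_s: 1.4
tool_pos: [0.4673, -0.1542, 0.2313]
tool_rot: [179.8, 0.2, 111.7]
force: [0.3, -0.3, -0.4]
grip_width: 0.06
grasp_force: 0.0
t 1.4 pos [ 0.4673 -0.1542  0.2313] rot [179.8   0.2 111.7] F [ 0.3 -0.3 -0.4] w 0.06 gf 0.0
shift [1.6  2.37 1.04] turn [ 0.02  0.04 -3.06]
```

```bash
python3 -m creep '[40,0.5,0.8,0.3,0,0,-1, 40,1.1,1.6,0.7,0,0,-2, 40,1.6,2.4,1.04,0,0,-3.06, 40,1.6,2.4,1.04,0,0,-3.06]'
python3 - <<'E'
from h import *
c=env.read_camera('top');s=env.read_camera('scene')
a=cv2.resize(c['color'][205:300,215:400],None,fx=3,fy=3,interpolation=cv2.INTER_CUBIC)
b=cv2.resize(s['color'][170:290,230:410],None,fx=2.5,fy=2.5,interpolation=cv2.INTER_CUBIC)
W=max(a.shape[1],b.shape[1])
cv2.imwrite('pics/a1.png',np.vstack([np.pad(i,((0,0),(0,W-i.shape[1]),(0,0))) for i in(a,b)])[:600,:,::-1])
E
python3 go.py .516 -.0835 .109 130
```

```text
time_s: 1.8
tool_pos: [0.5158, -0.0799, 0.197]
tool_rot: [179.9, -0.2, 130.2]
force: [0.3, -0.2, 0.6]
grip_width: 0.0416
grasp_force: 0.0
t 1.9 pos [ 0.5149 -0.0843  0.198 ] rot [-180.    -0.   129.7] F [-0.7 -0.3  0.3] w 0.0409 gf 0.0
shift [-0.    0.05  2.97] turn [-0.01 -0.01 -0.05]
```

View pics/a1.png

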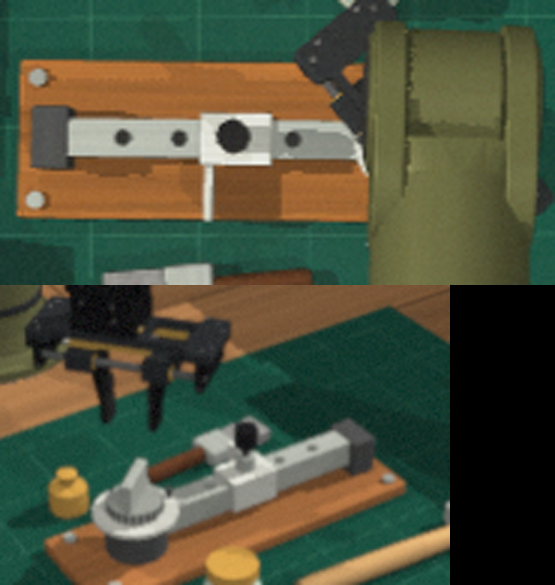

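The fingers straddle the bar's axis at the right angle, above the ring. Descending now.

```bash
python3 -m creep '[40,0,0,0.7,0,0,0, 40,0,0,1.4,0,0,0, 40,0,0,2.0,0,0,0, 40,0,0,2.5,0,0,0, 40,0,0,2.8,0,0,0, 40,0,0,2.95,0,0,0, 40,0,0,2.95,0,0,0]'; python3 go.py .516 -.0835 .109 130
```

```text
time_s: 2.6
tool_pos: [0.515, -0.0849, 0.1097]
tool_rot: [-180.0, -0.0, 129.7]
force: [0.6, 0.2, 0.3]
grip_width: 0.04
grasp_force: 0.0
t 2.6 pos [ 0.515  -0.0849  0.1097] rot [-180.    -0.   129.7] F [0.6 0.2 0.3] w 0.04 gf 0.0
shift [0.01 0.06 0.02] turn [-0.   -0.   -0.05]
```

```bash
python3 -m creep '[5,0.01,0.05,0,0,0,0, 5,0.01,0.05,0,0,0,0, 5,0.01,0.05,0,0,0,0, 5,0.01,0.05,0,0,0,0, 5,0.01,0.05,0,0,0,0, 5,0.01,0.05,0,0,0,0, 5,0.01,0.05,0,0,0,0, 5,0.01,0.05,0,0,0,0]' 25; python3 go.py .516 -.0835 .109 90
```

```text
time_s: 3.4
tool_pos: [0.5157, -0.0839, 0.1101]
tool_rot: [-179.9, 0.0, 129.7]
force: [-3.7, -1.6, 5.2]
grip_width: 0.012
grasp_force: 25.0
t 3.4 pos [ 0.5157 -0.0839  0.1101] rot [-179.9    0.   129.7] F [-3.7 -1.6  5.2] w 0.012 gf 25.0
shift [0.   0.02 0.04] turn [-0.01  0.    6.61]
```

```bash
python3 -m creep '[5,0,0,0,0,0,0.6, 5,0,0,0,0,0,1.2, 5,0,0,0,0,0,1.8, 5,0,0,0,0,0,2.4, 5,0,0,0,0,0,3, 5,0,0,0,0,0,3.6, 5,0,0,0,0,0,4.2, 5,0,0,0,0,0,4.8, 5,0,0,0,0,0,5.4, 5,0,0,0,0,0,6, 5,0,0,0,0,0,6.5, 5,0,0,0,0,0,6.5]'; python3 go.py .516 -.0835 .109 89; python3 -c "
from h import *;print(env.get_obs()['wrist_torque'])"
```

```text
time_s: 4.6
tool_pos: [0.515, -0.0842, 0.1101]
tool_rot: [-179.9, 0.1, 90.6]
force: [-6.7, -3.3, 7.4]
grip_width: 0.0119
grasp_force: 25.0
t 4.6 pos [ 0.515  -0.0842  0.1101] rot [-1.799e+02  1.000e-01  9.060e+01] F [-6.7 -3.3  7.4] w 0.0119 gf 25.0
shift [0.02 0.03 0.04] turn [-0.02  0.01  0.27]
[-0.49172271  1.17045428  0.00799785]
```

```bash
python3 -m creep '[5,0,0,0,0,0,0.25, 5,0,0,0,0,0,0.25, 5,0,0,0,0,0,0.25, 40,0,0,0,0,0,0.25, 40,0,0,0,0,0,0.25, 40,0,0,0,0,0,0.25, 40,0,0,0,0,0,0.25, 40,0,0,-0.6,0,0,0.25, 40,0,0,-1.5,0,0,0.25, 40,0,0,-2.3,0,0,0.25, 40,0,0,-2.5,0,0,0.25, 40,0,0,-2.5,0,0,0.25]'; python3 go.py .518 .056 .186 89
```

```text
time_s: 5.8
tool_pos: [0.5167, -0.0834, 0.1855]
tool_rot: [179.9, 0.0, 89.2]
force: [-0.7, -1.0, -0.6]
grip_width: 0.0402
grasp_force: 0.0
t 5.8 pos [ 0.5167 -0.0834  0.1855] rot [179.9   0.   89.2] F [-0.7 -1.  -0.6] w 0.0402 gf 0.0
shift [ 4.65 -0.02 -0.02] turn [0.02 0.01 0.04]
```

```bash
python3 -m creep '[50,1.2,0,0,0,0,0, 50,2.4,0,0,0,0,0, 50,3.6,0,0,0,0,0, 50,4.4,0,0,0,0,0, 50,4.65,0,0,0,0,0, 50,4.65,0,0,0,0,0]'
python3 - <<'E'
from h import *
c=env.read_camera('top');s=env.read_camera('scene')
a=cv2.resize(c['color'][205:300,300:400],None,fx=3,fy=3,interpolation=cv2.INTER_CUBIC)
b=cv2.resize(s['color'][170:290,230:410],None,fx=2.5,fy=2.5,interpolation=cv2.INTER_CUBIC)
W=max(a.shape[1],b.shape[1])
cv2.imwrite('pics/a2.png',np.vstack([np.pad(i,((0,0),(0,W-i.shape[1]),(0,0))) for i in(a,b)])[:600,:,::-1])
for n,k in(('top',c),('scene',s)):
    W=cloud(k);m=(W[...,2]>0.095)&(W[...,2]<.116)&(abs(W[...,0]-.516)<.04)&(abs(W[...,1]+.0835)<.035)
    p=W[m];q=p[:,:2]-p[:,:2].mean(0)
    if len(p)>5: w,v=np.linalg.eigh(q.T@q);e=v[:,1];print(n,len(p),p.mean(0).round(4),np.degrees(np.arctan2(e[1],e[0])))
E
python3 go.py .518 .056 .112 89
```

```text
time_s: 6.4
tool_pos: [0.5174, 0.0567, 0.1837]
tool_rot: [-179.9, 0.0, 89.3]
force: [-0.7, -0.0, -0.5]
grip_width: 0.0498
grasp_force: 0.0
top 104 [ 0.5151 -0.0831  0.1118] 89.78561380252552
scene 156 [ 0.5215 -0.0827  0.1062] 88.41874255126439
t 6.5 pos [0.5178 0.0543 0.184 ] rot [-1.799e+02  1.000e-01  8.910e+01] F [-0.1 -0.1 -0.8] w 0.0499 gf 0.0
shift [0.06 0.01 2.4 ] turn [-0.01  0.01  0.02]
```

View pics/a2.png

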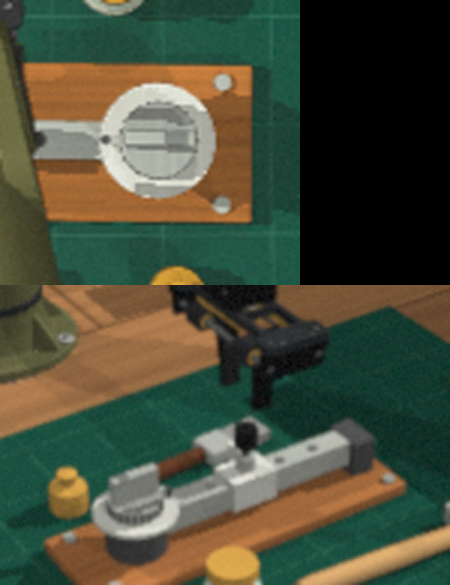

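The bar lies along the rail at about 89°, nose at the stud, so the ring is locked. Next is the knob.

```bash
python3 -m creep '[50,0.02,0.01,0.7,0,0,0, 50,0.02,0.01,1.3,0,0,0, 50,0.02,0.01,1.8,0,0,0, 50,0.02,0.01,2.2,0,0,0, 50,0.02,0.01,2.4,0,0,0, 50,0.02,0.01,2.4,0,0,0, 20,0.02,0.01,2.4,0,0,0, 20,0.02,0.01,2.4,0,0,0, 20,0.02,0.01,2.4,0,0,0, 20,0.02,0.01,2.4,0,0,0, 20,0.02,0.01,2.4,0,0,0, 20,0.02,0.01,2.4,0,0,0]' 35; python3 go.py .518 .056 .126 89
```

```text
time_s: 7.7
tool_pos: [0.5173, 0.0568, 0.1131]
tool_rot: [-179.9, 0.0, 89.2]
force: [-4.7, -0.8, 6.1]
grip_width: 0.0249
grasp_force: 35.0
t 7.7 pos [0.5173 0.0568 0.1131] rot [-179.9    0.    89.2] F [-4.7 -0.8  6.1] w 0.0249 gf 35.0
shift [-0.03  0.02 -0.43] turn [-0.02  0.01  0.04]
```

```bash
python3 -m creep '[20,0,0,-0.12,0,0,0, 20,0,0,-0.24,0,0,0, 20,0,0,-0.36,0,0,0, 20,0,0,-0.47,0,0,0, 20,0,0,-0.47,0,0,0, 20,0,0,-0.47,0,0,0]'
python3 - <<'E'
from h import *
c=env.read_camera('scene');b=cv2.resize(c['color'][190:270,290:390],None,fx=5,fy=5,interpolation=cv2.INTER_CUBIC)
cv2.imwrite('pics/a3.png',b[:,:,::-1])
E
python3 go.py .518 .102 .127 89
```

```text
time_s: 8.3
tool_pos: [0.5173, 0.0567, 0.1263]
tool_rot: [-179.9, 0.0, 89.2]
force: [-4.4, 0.1, -7.0]
grip_width: 0.025
grasp_force: 35.0
t 8.35 pos [0.5173 0.0567 0.1263] rot [-179.9    0.    89.2] F [-5.4  0.8 -5.4] w 0.0248 gf 35.0
shift [ 1.51  0.   -0.02] turn [-0.02  0.    0.04]
```

View pics/a3.png

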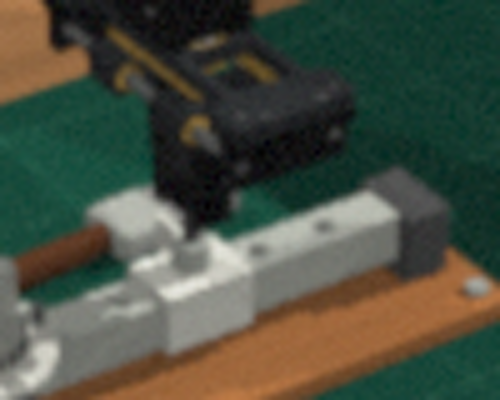

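The knob is up 13 mm with about 6 N of spring pull. Slide it.

```bash
python3 -m creep '[20,0.2,0,0,0,0,0, 20,0.4,0,0,0,0,0, 20,0.6,0,0,0,0,0, 20,0.8,0,0,0,0,0, 20,1,0,0,0,0,0, 20,1.2,0,0,0,0,0, 20,1.4,0,0,0,0,0, 20,1.5,0,0,0,0,0, 20,1.5,0,0,0,0,0, 20,1.5,0,0,0,0,0]'; python3 go.py .518 .1017 .113 89
```

```text
time_s: 9.35
tool_pos: [0.518, 0.1017, 0.1263]
tool_rot: [-179.9, 0.0, 89.2]
force: [-5.3, 0.4, -7.7]
grip_width: 0.0249
grasp_force: 35.0
t 9.35 pos [0.518  0.1017 0.1263] rot [-179.9    0.    89.2] F [-5.3  0.4 -7.7] w 0.0249 gf 35.0
shift [-0.    0.    0.44] turn [-0.02  0.    0.04]
```

Exactly 45.0 mm moved, with the knob held. Lower it.

```bash
python3 -m creep '[20,0,0,0.12,0,0,0, 20,0,0,0.24,0,0,0, 20,0,0,0.36,0,0,0, 20,0,0,0.47,0,0,0, 20,0,0,0.47,0,0,0, 20,0,0,0.47,0,0,0]'; python3 go.py .518 .1017 .113 89
```

```text
time_s: 9.95
tool_pos: [0.5181, 0.1018, 0.1132]
tool_rot: [-179.9, 0.0, 89.2]
force: [-7.7, -0.3, -0.6]
grip_width: 0.0251
grasp_force: 35.0
t 9.95 pos [0.5181 0.1018 0.1132] rot [-179.9    0.    89.2] F [-7.7 -0.3 -0.6] w 0.0251 gf 35.0
shift [-0.   -0.    0.01] turn [-0.02  0.01  0.04]
```

Press it down a little to make sure the pin is home.

```bash
python3 -m creep '[20,0,0,0.05,0,0,0, 20,0,0,0.05,0,0,0, 20,0,0,0.05,0,0,0]'; python3 -m creep '[20,0,0,0.05,0,0,0, 20,0,0,0.05,0,0,0, 20,0,0,0.05,0,0,0]';python3 go.py .518 .1017 .113 89
python3 - <<'E'
from h import *
for n in('top','scene'):
    W=cloud(env.read_camera(n));m=(W[...,2]>0.095)&(W[...,2]<.116)&(abs(W[...,0]-.516)<.04)&(abs(W[...,1]+.0835)<.035)
    p=W[m];q=p[:,:2]-p[:,:2].mean(0);w,v=np.linalg.eigh(q.T@q);e=v[:,1];print(n,len(p),np.degrees(np.arctan2(e[1],e[0])))
c=env.read_camera('scene');b=cv2.resize(c['color'][190:270,290:390],None,fx=5,fy=5,interpolation=cv2.INTER_CUBIC)
cv2.imwrite('pics/a4.png',b[:,:,::-1])
E
```

```text
time_s: 10.25
tool_pos: [0.5182, 0.1019, 0.1131]
tool_rot: [-179.9, 0.1, 89.2]
force: [-10.5, -0.6, 9.5]
grip_width: 0.0251
grasp_force: 35.0
time_s: 10.55
tool_pos: [0.5183, 0.1023, 0.1129]
tool_rot: [-179.9, 0.1, 89.2]
force: [-14.4, -1.9, 17.9]
grip_width: 0.0246
grasp_force: 35.0
t 10.55 pos [0.5183 0.1023 0.1129] rot [-1.799e+02  1.000e-01  8.920e+01] F [-14.4  -1.9  17.9] w 0.0246 gf 35.0
shift [-0.02 -0.01 -0.  ] turn [-0.02  0.01  0.04]
top 102 90.02532760681174
scene 154 88.41688317309982
```

View pics/a4.png

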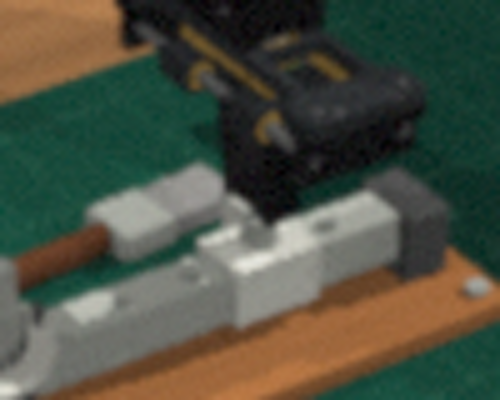

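The sleeve has moved one hole, with one hole visible on each side of it. The stiff contact at the original home height shows the pin is home. The ring is still at about 89–90°, so it's locked.

```bash
python3 -c "
from cell import env
print(env.sign_off())"
```

```text
the job is handed in; nothing more can be done
None
```

I handed the job in after about 10.6 s of the 51 s: ring locked, sleeve moved 45 mm to the next hole, pin home, knob still gripped at 35 N and no bystander touched as far as I could tell, though no verdict came back.

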